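# Load keyed reagent cartridges into a push-push analyser drawer

### The job

The analyser's reagent drawer is latched shut: press its blue push pad in and let go so that it springs out, then put every reagent cartridge standing on the bench into the drawer well of its own colour, turned so that its black key rib drops into the well's slot and it sits fully down. Then press the drawer home and let go, making sure that it stays latched with all cartridges still seated. Leave the tube rack, bottle, beaker and tip box where they are.

Things in the scene. Friction and masses are not known exactly. Their poses are not given: they have to be found in the camera images.
- analyser: white bench analyser, fixed. Origin: on the bench, middle of its front face; +x into the housing, z up. 280 mm wide, 240 mm deep, 118 mm tall (160 mm from 110 mm behind the face). The drawer slides out of the face along -x. Its spring pushes out with 3 to 4 N, damped, about 0.12 m/s; pressing in slowly takes 5 to 8 N.
- drawer (a joint): drawer travel out of the housing (m): 0 latched, 0.086 fully out. Push-push latch. Latched: press in beyond 0 to the stop (-0.012), let go: it springs fully out. Out: press in past 0 to the hard stop (-0.011), let go: it returns to about 0 (0 to 0.003) and stays latched. A press that stops short (short of about -0.009) changes nothing. 12 N at the stop is plenty.
- push_pad (a point): centre of the front surface of the drawer's blue push pad; moves with the drawer; axes as the analyser's, press along +x. Upright plate 90 mm wide, 8 mm thick, 8 to 64 mm above the bench (this point 45 mm). 54 mm in front of the housing's face when latched, 140 mm when out, 84 mm in front of the wells' centre line.
- well_green (a point): green well in the drawer; origin: centre of its floor, 14 mm above the bench; axes as the analyser's. 43 mm square pocket, 25 mm deep, in a green 60 mm block; an 11 mm key slot runs through its -x wall. A cartridge fits only with its x axis along this x axis (rib in slot), else it stands on the block. 30 mm inside the housing's face when latched, 56 mm in front of it when out.
- well_blue (a point): blue well in the drawer; origin: centre of its floor, 14 mm above the bench; axes as the analyser's. 43 mm square pocket, 25 mm deep, in a blue 60 mm block; an 11 mm key slot runs through its -x wall. A cartridge fits only with its x axis along this x axis (rib in slot), else it stands on the block. 30 mm inside the housing's face when latched, 56 mm in front of it when out.
- well_red (a point): red well in the drawer; origin: centre of its floor, 14 mm above the bench; axes as the analyser's. 43 mm square pocket, 25 mm deep, in a red 60 mm block; an 11 mm key slot runs through its -x wall. A cartridge fits only with its x axis along this x axis (rib in slot), else it stands on the block. 30 mm inside the housing's face when latched, 56 mm in front of it when out.
- well_yellow (a point): yellow well in the drawer; origin: centre of its floor, 14 mm above the bench; axes as the analyser's. 43 mm square pocket, 25 mm deep, in a yellow 60 mm block; an 11 mm key slot runs through its -x wall. A cartridge fits only with its x axis along this x axis (rib in slot), else it stands on the block. 30 mm inside the housing's face when latched, 56 mm in front of it when out.
- cart_green: green cartridge, 120 g, 70 mm tall, upright, loose; None if absent. Origin: centre of underside, z up. Foot 40 mm across, z 0-34, chamfered. Black key rib 8 mm wide on its -x side, z 0-34, reaching 30 mm from the axis. Flange 46 mm across, z 34-40. Grip bar 34 mm (x) by 18 mm (y), z 40-70: grip across y. Black marks on bar and flange top show the rib's side.
- cart_blue: blue cartridge, 120 g, 70 mm tall, upright, loose; None if absent. Origin: centre of underside, z up. Foot 40 mm across, z 0-34, chamfered. Black key rib 8 mm wide on its -x side, z 0-34, reaching 30 mm from the axis. Flange 46 mm across, z 34-40. Grip bar 34 mm (x) by 18 mm (y), z 40-70: grip across y. Black marks on bar and flange top show the rib's side.
- cart_red: red cartridge, 120 g, 70 mm tall, upright, loose; None if absent. Origin: centre of underside, z up. Foot 40 mm across, z 0-34, chamfered. Black key rib 8 mm wide on its -x side, z 0-34, reaching 30 mm from the axis. Flange 46 mm across, z 34-40. Grip bar 34 mm (x) by 18 mm (y), z 40-70: grip across y. Black marks on bar and flange top show the rib's side.
- cart_yellow: yellow cartridge, 120 g, 70 mm tall, upright, loose; None if absent. Origin: centre of underside, z up. Foot 40 mm across, z 0-34, chamfered. Black key rib 8 mm wide on its -x side, z 0-34, reaching 30 mm from the axis. Flange 46 mm across, z 34-40. Grip bar 34 mm (x) by 18 mm (y), z 40-70: grip across y. Black marks on bar and flange top show the rib's side.
- tube_rack: steel wire rack with capped sample tubes, 75 x 125 mm, 105 mm tall; origin centre of its underside. Bystander: leave alone.
- wash_bottle: bottle, 60 mm across, 150 mm tall; origin centre of its underside. Bystander: leave alone.
- beaker: glass beaker, 66 mm across, 80 mm tall; origin centre of its underside. Bystander: leave alone.
- tip_box: orange open box with partitions, 90 x 120 mm, 50 mm tall; origin centre of its underside. Bystander: leave alone.
Mind the look-alikes: they are no part of the job. There is more than one size of the cart_red; the one meant has the size given above.

How it is judged:
By the outcome, as a careful person would: the job done as asked, in the order asked, and still so for the second after the job is handed in, with the robot touching nothing.
Of cart_green, cart_blue, cart_red, cart_yellow only 3 to 4 are there at a start; the rules pass over those that are not, and their reading is None.
At some moment in a run one of cart_green, cart_blue, cart_red, cart_yellow may be knocked a few centimetres aside while the robot is not near it.
It also fails if it takes over 208 s, if anything falls off the work surface, if the arm or the gripper's body presses on something with over 40 N, if the wrist force passes 120 N, or if a joint passes its speed limit or range.

### The arm

A 6-joint arm with a two-finger parallel gripper is mounted at the origin on the work surface. World frame = base frame: x ahead of the robot, y to its left, z up, the work surface at z = 0. Lengths are in m, angles in rad, forces in N, time in s.
With the tool pointing down it reaches from about 0.3 to 0.775 m from the base axis. Payload 14.6 kg.
Tool frame: the origin (TCP) lies at the very end of the fingers, on their centre line; the grasp point (between the pads) lies 19 mm behind it; z points along the fingers, y is the line along which they close (so a half turn about z gives the same grasp; the last joint's range is limited). The gripper opens to 85 mm and grips with 20 to 120 N. Pads are 22 mm wide; open, the fingers measure 114 mm over their backs; the gripper's body (76 mm by 85 mm) begins 54 mm behind the grasp point. The pads swing forward as they close: fully open they stand 13 mm farther back than shut.
Start: joints at [1.248, 0.3, 1.521, -0, 1.321, -0.067], TCP at [0.139, 0.532, 0.231] pointing down, gripper open.
Joint ranges: [-3.03, 3.03], [-0.79, 2.21], [0.23, 2.52], [-1.04, 4.18], [0, 3.07], [-2.55, 2.55]. Speed limits (rad/s): [2.22, 2.22, 2.57, 3.14, 3.14, 3.14].

### API

Orientations are given as a unit quaternion [x, y, z, w].
In Python, from cell import ctrl, cams, close_job gives the robot as it stands. The module is installed in compiled form; this text tells all that it offers.
- The arm moves only by the tool play_rows, never from a script. Its argument "targets" is a list of rows, each a list of 2 entries, a list of its own where there are three numbers: the shift along the tool's x, y, z in m, then the turn, a rotation vector about the tool's x, y, z in degrees. In form: [[[x, y, z], [ax, ay, az]], ...]. A call has exactly 8 rows; each row is the pose to reach, as a shift and turn from the pose commanded when the call began, along the tool's axes at that moment; what a row does not reach only later rows make up. A row lasts 1/8 s, in which the tool goes at most 62.5 mm and 10.7 degrees, less where a joint would pass 70% of its speed; a pose out of reach is approached as far as the arm can. A call with a gripper value outside its range is refused whole. "jaw" is the opening in per cent of the stroke, from 0 (shut) to 100 (fully open), set as the call begins (left out, the last holds). The fingers move at their own pace and stop on an object; "force" is the grip in N (left out, the last holds). Time passes only in rows, so rows that repeat a pose let the fingers close, or fill a call up. It gives the time, the measured TCP pose, the force, the opening and the grip force at its end, in the units of the state.
- ctrl.get_state(): the state, without advancing time (a new reading comes with each control period).
- cams.get_image(name): name is "side" or "top"; returns a dict with "image" (420x560x3 uint8, blue, green, red), "range_z" (420x560 float32, m along the optical axis (not along the pixel's ray), 0 where there is no reading), "fx", "fy", "cx", "cy" (pixels), "xyz" and "orientation" of the camera in the world. Camera axes: x right, y down, z forward; pixel columns grow to the right and rows downward; lengths in m; the calibration is good to about 2 mm. A picture is of the moment at which its call begins.
- close_job(): hands the job in; it is judged then, once.
The state is a dict: "t": time; "joints": joint angles; "joint_velocities": joint speeds; "effort": joint torques, N m; "eef_pos": TCP position; "eef_rot": TCP orientation; "force": force on the tool from outside, world axes, zero at the start; "moment": the same for the moment, N m; "gripper_width": opening from 0.0 (shut) to 1.0 (fully open); "finger_force": force on a finger pad.
Only numpy, scipy, OpenCV 4.12 (cv2) and the standard library are available. Lean on these libraries where they do the work, as an engineer would, in place of code of your own. Each camera call takes 0.05 s, during which the arm holds its last target. There are 200 camera calls.

## Working session

There is one attempt and no reset: what is moved stays moved. The work goes in short steps, Python scripts to look and compute and a tool call to move; the robot and the scene stay as the last step left them, time stands still between calls to the robot, and variables do not carry over. Pictures are saved under pics/ and viewed, at most 14 in all, crops included, and the job is handed in when it is done.

Besides the shell and the picture viewer there is one more tool, called after "Call:" in YAML: its name, and indented under it one key for each argument. play_rows: Moves the arm, as the interface text tells. Its arguments: {"type":"object","properties":{"targets":{"type":"array"},"jaw":{"type":"number"},"force":{"type":"number"}},"required":["targets"]}

```bash
mkdir -p pics; cat > h.py <<'E'
import numpy as np, cv2
from scipy.spatial.transform import Rotation as R
from cell import ctrl, cams, close_job
def cloud(d):
    z=d["range_z"]; v,u=np.indices(z.shape)
    p=np.dstack([(u-d["cx"])/d["fx"]*z,(v-d["cy"])/d["fy"]*z,z])
    w=p@R.from_quat(d["orientation"]).as_matrix().T+np.array(d["xyz"])
    w[z==0]=np.nan
    return w
E
python3 - <<'E'
from h import *
s=ctrl.get_state(); print({k:np.round(v,3) for k,v in s.items()})
for n in("top","side"):
    d=cams.get_image(n); cv2.imwrite(f"pics/{n}0.png",cv2.resize(d["image"],(800,600),interpolation=cv2.INTER_CUBIC)); np.savez(f"{n}0.npz",**d)
    print(n,d["xyz"],d["orientation"],d["fx"],d["cx"],d["cy"])
E
```

```text
{'t': np.float64(0.0), 'joints': array([ 1.248,  0.3  ,  1.522, -0.   ,  1.321, -0.067]), 'joint_velocities': array([-0.002,  0.001,  0.   ,  0.001, -0.   , -0.002]), 'effort': array([ 0.000e+00, -5.435e+01, -3.618e+01, -0.000e+00,  4.000e-03,
       -0.000e+00]), 'eef_pos': array([0.139, 0.532, 0.231]), 'eef_rot': array([ 0.128,  0.992, -0.001, -0.   ]), 'force': array([-0.836, -0.243,  0.783]), 'moment': array([ 0.005, -0.035,  0.023]), 'finger_force': np.float64(0.0), 'gripper_width': np.float64(0.999)}
top [ 0.38247339 -0.01962819  1.3921551 ] [ 0.71483334 -0.69654337  0.04760674 -0.03967648] 506.1937141655763 278.3902460755957 211.8341394674767
side [0.97231649 0.95717711 0.81395302] [ 0.18319003  0.86531527 -0.45596701 -0.09881788] 435.28710663952836 276.1334598103609 211.01266245336294
```

View pics/top0.png

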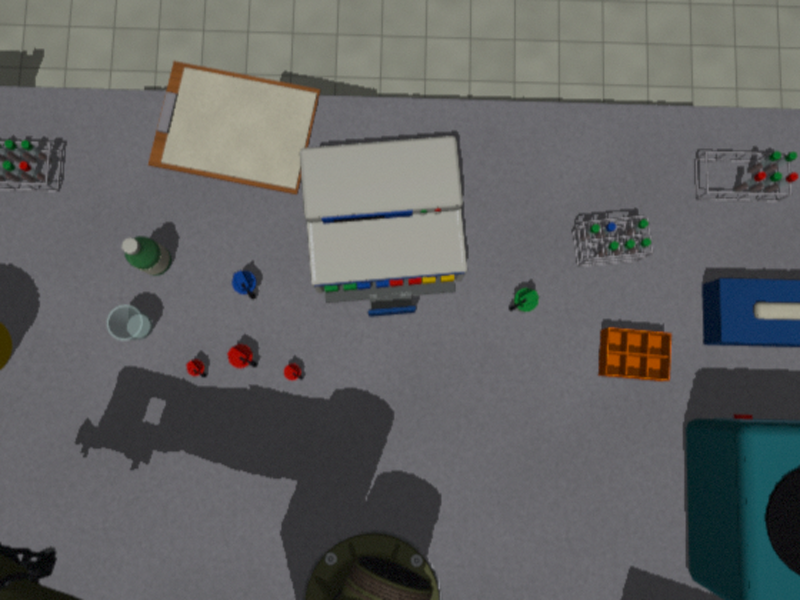

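View pics/side0.png

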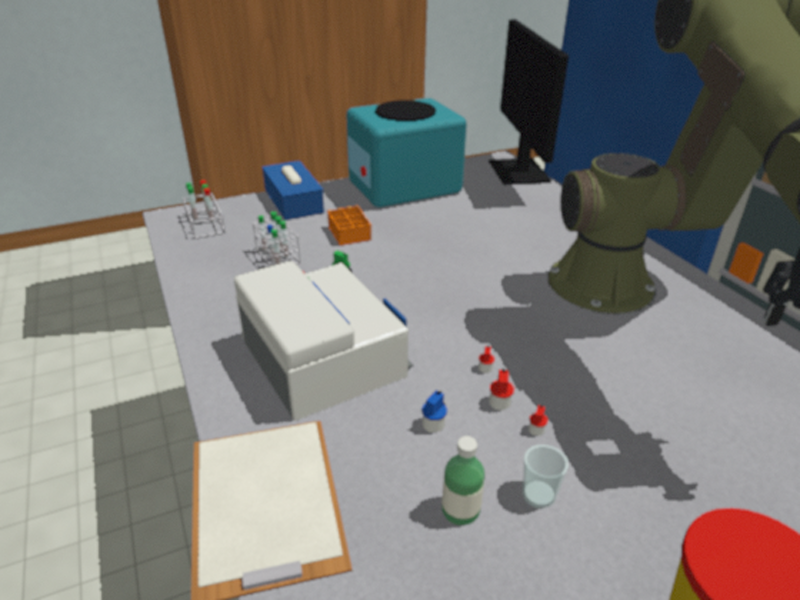

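The top view shows the blue cartridge at (244,283), the large red one at (240,356) with small red look-alikes at (196,367) and (292,371), and green at (524,299). There is no yellow. The pad is at (392,311), in front of the analyser.

```bash
cat >> h.py <<'E'
def load(n): 
    return dict(np.load(n))
def masks(d):
    hsv=cv2.cvtColor(d["image"],cv2.COLOR_BGR2HSV); H,S,V=cv2.split(hsv); c=(S>120)&(V>50)
    return dict(green=c&(H>40)&(H<85),blue=c&(H>95)&(H<130),red=c&((H<8)|(H>172)),yellow=c&(H>20)&(H<35)), V
def ray(d,u,v,z):
    r=R.from_quat(d["orientation"]).apply([(u-d["cx"])/d["fx"],(v-d["cy"])/d["fy"],1]); o=np.array(d["xyz"])
    return o+r*(z-o[2])/r[2]
def carts(d,box=None):
    """bars/flanges: coloured blobs on the bench with black marks -> centre, yaw of +x"""
    w=cloud(d); m,V=masks(d); out=[]
    for c,mm in m.items():
        n,lab,st,cen=cv2.connectedComponentsWithStats(mm.astype(np.uint8))
        for i in range(1,n):
            if st[i,4]<25: continue
            p=w[lab==i]; p=p[~np.isnan(p[:,2])]
            if len(p)<15: continue
            out.append((c,st[i,:5],np.round(np.median(p,0),3),np.round(np.percentile(p[:,2],[5,95]),3)))
    return out
E
python3 - <<'E'
from h import *
d=load("top0.npz"); 
for o in carts(d): print(o)
w=cloud(d)
g=w[...,2]
# analyser lower roof
for lo,hi in((.108,.128),(.150,.170)):
    m=((g>lo)&(g<hi)).astype(np.uint8)
    n,lab,st,cen=cv2.connectedComponentsWithStats(m); i=1+np.argmax(st[1:,4])
    p=w[lab==i]; r=cv2.minAreaRect(p[:,:2].astype(np.float32)); print(r,np.median(p[:,2]),cv2.boxPoints(r))
s=load("side0.npz")
for o in carts(s): print(o)
E
```

```text
('green', array([ 3, 98,  7,  7, 33], dtype=int32), array([0.817, 0.69 , 0.102]), array([0.091, 0.106]))
('green', array([15, 98,  7,  7, 33], dtype=int32), array([0.817, 0.659, 0.103]), array([0.094, 0.106]))
('green', array([539, 106,   8,   7,  33], dtype=int32), array([ 0.837, -0.728,  0.101]), array([0.089, 0.105]))
('green', array([550, 107,   8,   6,  31], dtype=int32), array([ 0.837, -0.757,  0.1  ]), array([0.093, 0.106]))
('green', array([  2, 112,   6,   8,  36], dtype=int32), array([0.778, 0.69 , 0.102]), array([0.069, 0.105]))
('green', array([539, 121,   8,   6,  32], dtype=int32), array([ 0.798, -0.727,  0.102]), array([0.088, 0.106]))
('green', array([447, 153,   7,   7,  32], dtype=int32), array([ 0.701, -0.477,  0.102]), array([0.091, 0.107]))
('green', array([413, 157,   7,   6,  34], dtype=int32), array([ 0.691, -0.388,  0.101]), array([0.086, 0.105]))
('green', array([449, 167,   7,   6,  30], dtype=int32), array([ 0.667, -0.481,  0.102]), array([0.092, 0.105]))
('green', array([ 89, 168,  21,  19, 198], dtype=int32), array([0.613, 0.424, 0.105]), array([0.093, 0
[... 3790 characters left out ...]
5, -0.014,  0.063]), array([0.06 , 0.066]))
('blue', array([296, 274,  16,  20, 228], dtype=int32), array([0.587, 0.268, 0.053]), array([0.039, 0.071]))
('red', array([336, 243,  10,  12,  78], dtype=int32), array([0.421, 0.17 , 0.034]), array([0.027, 0.051]))
('red', array([343, 259,  17,  20, 206], dtype=int32), array([0.449, 0.269, 0.047]), array([0.038, 0.071]))
('red', array([371, 284,  13,  15, 127], dtype=int32), array([0.424, 0.35 , 0.033]), array([0.001, 0.05 ]))
('red', array([ 477,  356,   83,   64, 4635], dtype=int32), array([0.457, 0.744, 0.2  ]), array([0.198, 0.202]))
('yellow', array([469, 395,  20,  25, 237], dtype=int32), array([0.513, 0.727, 0.155]), array([0.115, 0.174]))
```

```bash
python3 - <<'E'
from h import *
d=load("top0.npz"); im=d["image"]
a=cv2.resize(im[185:275,125:225],(800,600)[:1]+(600,),interpolation=cv2.INTER_CUBIC)[:, :]
a=cv2.resize(im[180:280,125:225],(480,480),interpolation=cv2.INTER_CUBIC)
b=cv2.resize(im[180:240,340:400],(310,310),interpolation=cv2.INTER_CUBIC)
c=np.zeros((480,800,3),np.uint8); c[:,:480]=a; c[:310,485:795]=b
cv2.imwrite("pics/crop0.png",c)
E
```

```text
(no output)
```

View pics/crop0.png

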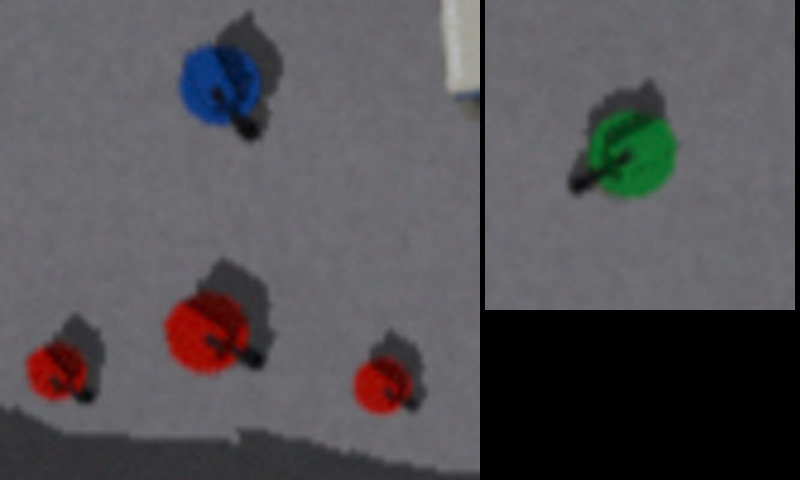

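The crop shows the ribs: blue's points lower right (255,132), the large red's lower right (262,358), and green's lower left (575,187).

```bash
cat >> h.py <<'E'
YAW=np.deg2rad(6.8); O=np.array([.5842,-.0162,0]); XA=np.array([np.cos(YAW),np.sin(YAW),0]); YA=np.array([-np.sin(YAW),np.cos(YAW),0])
A=lambda x,y,z=0: O+x*XA+y*YA+[0,0,z]
def go(p,yaw=None):
    """tool-frame shift (mm) and z turn to world TCP p, tool y at yaw deg+90"""
    s=ctrl.get_state(); r=R.from_quat(s["eef_rot"]); M=r.as_matrix()
    sh=M.T@(np.asarray(p)-s["eef_pos"]); ty=np.degrees(np.arctan2(M[1,1],M[0,1]))
    t=0 if yaw is None else -((yaw+90-ty+180)%360-180)
    print("shift mm",np.round(sh*1e3,1),"turn z",np.round(t,1),"| ty",np.round(ty,1),"tilt",np.round(M[:,2],3))
def cart(d,c,near,zf=.04):
    """flange centre (z zf) by ray from colour+mark blob; yaw from black rib"""
    m,V=masks(d); w=cloud(d); near=np.array(near)
    r=np.hypot(w[...,0]-near[0],w[...,1]-near[1])
    n,lab,st,_=cv2.connectedComponentsWithStats((m[c]&(r<.035)).astype(np.uint8)); i=1+np.argmax(st[1:,4])
    pts=np.argwhere((lab==i)&(abs(w[...,2]-zf)<.007))[:,::-1]
    P=np.array([ray(d,u,v,zf)[:2] for u,v in pts],np.float32)
    (cx,cy),rad=cv2.minEnclosingCircle(P); C=np.array([cx,cy])
    r=np.hypot(w[...,0]-cx,w[...,1]-cy)
    dk=(V<45)&(r<.036)&(r>.005)&(w[...,2]>zf-.025)&(w[...,2]<zf+.01)
    q=w[dk][:,:2]-C; far=q[np.hypot(*q.T)>.018]
    t=far.mean(0); 
    return C,rad,np.degrees(np.arctan2(-t[1],-t[0])),len(far),np.round(np.hypot(*far.T).max(),3)
E
python3 - <<'E'
from h import *
d=load("top0.npz"); s=load("side0.npz")
for c,n in(("blue",(.583,.26)),("red",(.445,.26)),("green",(.563,-.270))):
    print(c,cart(d,c,n))
    try: print(" side",cart(s,c,n))
    except Exception as e: print(e)
print("pad",A(-.054,0))
go([*A(-.100,0)[:2],.231],6.8)
E
```

```text
blue (array([0.58249038, 0.25857541]), 0.022785188630223274, np.float64(29.596008384465744), 14, np.float64(0.03))
zero-size array to reduction operation maximum which has no identity
red (array([0.44373986, 0.25817648]), 0.02298795059323311, np.float64(58.713975762226944), 15, np.float64(0.03))
zero-size array to reduction operation maximum which has no identity
green (array([ 0.5637905 , -0.27422208]), 0.02291848510503769, np.float64(-59.72528706983851), 14, np.float64(0.03))
zero-size array to reduction operation maximum which has no identity
pad [ 0.53057986 -0.02259381  0.        ]
shift mm [-4.762e+02 -4.542e+02  2.000e-01] turn z -21.5 | ty 75.3 tilt [-0.    -0.001 -1.   ]h.py:48: RuntimeWarning: Mean of empty slice.
  t=far.mean(0);
  ret = um.true_divide(
```

Call:
play_rows:
  targets:
    - [[-0.05,-0.048,0],[0,0,-3]]
    - [[-0.1,-0.095,0],[0,0,-6]]
    - [[-0.14,-0.134,0],[0,0,-9]]
    - [[-0.18,-0.172,0],[0,0,-12]]
    - [[-0.22,-0.21,0],[0,0,-15]]
    - [[-0.26,-0.248,0],[0,0,-18]]
    - [[-0.3,-0.286,0],[0,0,-20]]
    - [[-0.33,-0.315,0],[0,0,-21.5]]
  jaw: 0
  force: 40

```text
t: 1.1
eef_pos: [0.3794, 0.142, 0.2312]
eef_rot: [-0.06, 0.998, -0.0, 0.0]
force: [-0.0, 0.1, -0.0]
gripper_width: -0.001
finger_force: 0.0
```

```bash
python3 - <<'E'
from h import *
go([*A(-.100,0)[:2],.13],6.8)
E
```

```text
shift mm [ -84.5 -181.4  101.3] turn z 0.0 | ty 96.8 tilt [ 0. -0. -1.]
```

Call:
play_rows:
  targets:
    - [[-0.021,-0.045,0.02],[0,0,0]]
    - [[-0.042,-0.09,0.045],[0,0,0]]
    - [[-0.063,-0.136,0.07],[0,0,0]]
    - [[-0.0845,-0.1815,0.1],[0,0,0]]
    - [[-0.0845,-0.1815,0.14],[0,0,0]]
    - [[-0.0845,-0.1815,0.18],[0,0,0]]
    - [[-0.0845,-0.1815,0.2],[0,0,0]]
    - [[-0.0845,-0.1815,0.2],[0,0,0]]

```text
t: 2.1
eef_pos: [0.4833, -0.0262, 0.03]
eef_rot: [-0.06, 0.998, 0.0, -0.002]
force: [0.8, -0.0, 0.2]
gripper_width: 0.002
finger_force: 0.0
```

```bash
python3 - <<'E'
from h import *
go(A(-.054-.011+.013,0,.03),6.8)
E
```

```text
shift mm [-49.3  -2.1  -0.1] turn z 0.0 | ty 96.8 tilt [-0.003  0.    -1.   ]
```

Call:
play_rows:
  targets:
    - [[-0.01,-0.002,0],[0,0,0]]
    - [[-0.02,-0.002,0],[0,0,0]]
    - [[-0.028,-0.002,0],[0,0,0]]
    - [[-0.033,-0.002,0],[0,0,0]]
    - [[-0.037,-0.002,0],[0,0,0]]
    - [[-0.04,-0.002,0],[0,0,0]]
    - [[-0.042,-0.002,0],[0,0,0]]
    - [[-0.044,-0.002,0],[0,0,0]]

```text
t: 3.1
eef_pos: [0.5281, -0.023, 0.0313]
eef_rot: [-0.06, 0.998, 0.0, -0.0]
force: [-5.1, -0.1, 3.7]
gripper_width: 0.0
finger_force: 2.5
```

Call:
play_rows:
  targets:
    - [[-0.001,0,0],[0,0,0]]
    - [[-0.002,0,0],[0,0,0]]
    - [[-0.003,0,0],[0,0,0]]
    - [[-0.004,0,0],[0,0,0]]
    - [[-0.005,0,0],[0,0,0]]
    - [[-0.006,0,0],[0,0,0]]
    - [[-0.006,0,0],[0,0,0]]
    - [[-0.006,0,0],[0,0,0]]

```text
t: 4.1
eef_pos: [0.5341, -0.0223, 0.0312]
eef_rot: [-0.06, 0.998, -0.0, 0.0]
force: [-3.6, -1.4, 1.6]
gripper_width: 0.004
finger_force: 2.0
```

Call:
play_rows:
  targets:
    - [[-0.001,0,0],[0,0,0]]
    - [[-0.002,0,0],[0,0,0]]
    - [[-0.003,0,0],[0,0,0]]
    - [[-0.003,0,0],[0,0,0]]
    - [[-0.004,0,0],[0,0,0]]
    - [[-0.004,0,0],[0,0,0]]
    - [[-0.004,0,0],[0,0,0]]
    - [[-0.004,0,0],[0,0,0]]

```text
t: 5.1
eef_pos: [0.5346, -0.0222, 0.0312]
eef_rot: [-0.06, 0.998, 0.0, -0.005]
force: [-37.6, -6.6, 26.3]
gripper_width: 0.0
finger_force: 19.3
```

Call:
play_rows:
  targets:
    - [[0.01,0,0],[0,0,0]]
    - [[0.04,0,0],[0,0,0]]
    - [[0.08,0,0],[0,0,0]]
    - [[0.12,0,0],[0,0,0]]
    - [[0.14,0,0],[0,0,0]]
    - [[0.14,0,-0.03],[0,0,0]]
    - [[0.14,0,-0.08],[0,0,0]]
    - [[0.14,0,-0.13],[0,0,0]]

```text
t: 6.1
eef_pos: [0.3993, -0.0385, 0.1631]
eef_rot: [-0.06, 0.998, -0.0, 0.001]
force: [0.6, 0.3, 0.1]
gripper_width: -0.0
finger_force: 0.0
```

```bash
python3 - <<'E'
from h import *
d=cams.get_image("top"); np.savez("top1.npz",**d)
cv2.imwrite("pics/top1.png",cv2.resize(d["image"][150:300,110:400],(800,414),interpolation=cv2.INTER_CUBIC))
for c,n in(("blue",(.583,.26)),("red",(.445,.26)),("green",(.563,-.270))): print(c,cart(d,c,n))
for o in carts(d):
    if .45<o[2][0]<.6 and abs(o[2][1])<.2: print(o)
E
```

```text
blue (array([0.58248079, 0.25856578]), 0.022789034992456436, np.float64(30.298882496814457), 16, np.float64(0.03))
red (array([0.44373986, 0.25817648]), 0.02298795059323311, np.float64(60.12790267817671), 12, np.float64(0.029))
green (array([ 0.56348479, -0.27423024]), 0.022823112085461617, np.float64(-60.732393487754265), 14, np.float64(0.029))
('green', array([228, 211,  24,  24, 269], dtype=int32), array([0.522, 0.072, 0.039]), array([0.019, 0.044]))
('blue', array([251, 208,  24,  25, 286], dtype=int32), array([0.531, 0.014, 0.039]), array([0.015, 0.044]))
('red', array([274, 207,  24,  25, 267], dtype=int32), array([ 0.537, -0.049,  0.039]), array([0.017, 0.045]))
('yellow', array([297, 205,  24,  25, 299], dtype=int32), array([ 0.543, -0.117,  0.039]), array([0.016, 0.044]))
```

View pics/top1.png

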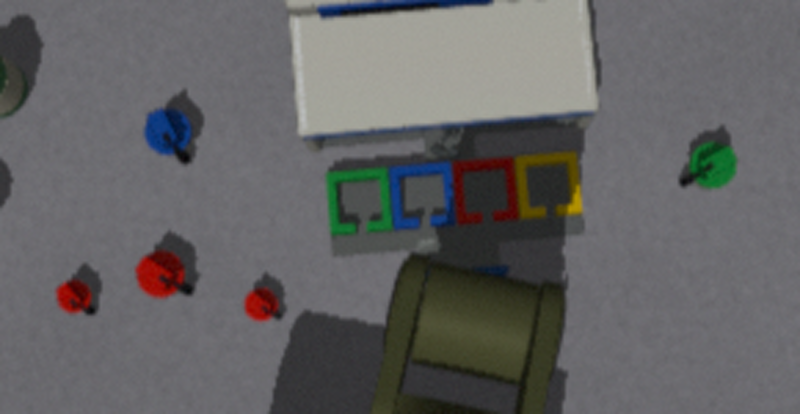

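The drawer is out. From left to right the wells are green (358,200), blue (422,196), red (485,192) and yellow (548,186). The cartridges haven't moved.

```bash
python3 - <<'E'
from h import *
d=load("top1.npz"); m,V=masks(d); w=cloud(d)
al=[]
for c in m:
    n,lab,st,_=cv2.connectedComponentsWithStats((m[c]&(abs(w[...,2]-.039)<.012)&(w[...,0]>.47)&(w[...,0]<.58)&(abs(w[...,1]+.02)<.15)).astype(np.uint8)); i=1+np.argmax(st[1:,4])
    pts=np.argwhere(lab==i)[:,::-1]
    P=np.array([ray(d,u,v,.039)[:2] for u,v in pts],np.float32); r=cv2.minAreaRect(P); c0=np.array(r[0])
    q=c0-O[:2]; print(c,np.round(r[0],4),np.round(r[1],4),r[2],"in analyser",np.round([q@XA[:2],q@YA[:2]],4), "rim z",np.nanmedian(w[lab==i][:,2])); al.append(c0)
go([.443,.258,.163],60.)
E
```

```text
green [0.5197 0.0701] [0.0606 0.0598] 6.499105930328369 in analyser [-0.0538  0.0933] rim z 0.03945095261825293
blue [0.527  0.0089] [0.0611 0.0599] 6.281327247619629 in analyser [-0.0538  0.0317] rim z 0.039425630449087645
red [ 0.5337 -0.052 ] [0.0606 0.0584] 6.228660583496094 in analyser [-0.0544 -0.0296] rim z 0.03947903198842728
yellow [ 0.5407 -0.114 ] [0.0608 0.0604] 6.774309158325195 in analyser [-0.0548 -0.092 ] rim z 0.039599051624309545
shift mm [-76.4 289.8   5.9] turn z -53.1 | ty 96.9 tilt [ 0.01  -0.002 -1.   ]
```

Call:
play_rows:
  targets:
    - [[-0.01,0.037,0],[0,0,-7]]
    - [[-0.02,0.074,0],[0,0,-14]]
    - [[-0.03,0.111,0],[0,0,-21]]
    - [[-0.04,0.148,0],[0,0,-28]]
    - [[-0.05,0.185,0],[0,0,-35]]
    - [[-0.06,0.222,0],[0,0,-42]]
    - [[-0.07,0.26,0],[0,0,-49]]
    - [[-0.076,0.29,0],[0,0,-53.1]]
  jaw: 50

```text
t: 7.15
eef_pos: [0.4404, 0.2603, 0.1614]
eef_rot: [-0.501, 0.865, 0.0, 0.001]
force: [0.2, -1.5, 0.2]
gripper_width: 0.497
finger_force: 0.0
```

```bash
python3 - <<'E'
from h import *
go([.4437,.2582,.047],60.)
E
```

```text
shift mm [  0.3  -3.8 114.4] turn z 0.2 | ty 150.2 tilt [ 0.001  0.001 -1.   ]
```

Call:
play_rows:
  targets:
    - [[0,-0.0035,0.02],[0,0,0]]
    - [[0,-0.0035,0.045],[0,0,0]]
    - [[0,-0.0035,0.07],[0,0,0]]
    - [[0,-0.0035,0.09],[0,0,0]]
    - [[0,-0.0035,0.105],[0,0,0]]
    - [[0,-0.0035,0.114],[0,0,0]]
    - [[0,-0.0035,0.114],[0,0,0]]
    - [[0,-0.0035,0.114],[0,0,0]]

```text
t: 8.15
eef_pos: [0.4434, 0.2569, 0.0479]
eef_rot: [-0.5, 0.866, -0.0, 0.001]
force: [-0.3, -0.1, -0.4]
gripper_width: 0.499
finger_force: 0.0
```

Call:
play_rows:
  targets:
    - [[0,0,0],[0,0,0]]
    - [[0,0,0],[0,0,0]]
    - [[0,0,0],[0,0,0]]
    - [[0,0,0],[0,0,0]]
    - [[0,0,0],[0,0,0]]
    - [[0,0,0],[0,0,0]]
    - [[0,0,0],[0,0,0]]
    - [[0,0,0],[0,0,0]]
  jaw: 0
  force: 30

```text
t: 9.15
eef_pos: [0.4434, 0.2569, 0.0478]
eef_rot: [-0.5, 0.866, -0.0, 0.001]
force: [-1.0, -0.3, 5.9]
gripper_width: 0.205
finger_force: 29.9
```

Call:
play_rows:
  targets:
    - [[0,0,0],[0,0,0]]
    - [[0,0,0],[0,0,0]]
    - [[0,0,-0.03],[0,0,0]]
    - [[0,0,-0.08],[0,0,0]]
    - [[0.03,0.04,-0.12],[0,0,0]]
    - [[0.06,0.08,-0.12],[0,0,0]]
    - [[0.09,0.12,-0.12],[0,0,0]]
    - [[0.12,0.15,-0.12],[0,0,0]]
  jaw: 50

```text
t: 10.15
eef_pos: [0.2514, 0.2276, 0.1672]
eef_rot: [-0.5, 0.866, 0.0, 0.0]
force: [0.6, 0.9, -0.4]
gripper_width: 0.504
finger_force: 0.0
```

```bash
python3 - <<'E'
from h import *
print(ctrl.get_state()["eef_pos"])
d=cams.get_image("top"); np.savez("top2.npz",**d)
cv2.imwrite("pics/top2.png",d["image"])
C=cart(d,"red",(.4434,.2569)); print(C)
e=C[0]-[.4434,.2569]; a=np.deg2rad(60.2); print("cam-tcp along cart x,y",e@[np.cos(a),np.sin(a)],e@[-np.sin(a),np.cos(a)])
E
```

```text
[0.25141861 0.22758903 0.16717039]
(array([0.44296417, 0.25815654]), 0.022707663476467133, np.float64(63.104670676368464), 15, np.float64(0.029))
cam-tcp along cart x,y 0.0008737823264725708 0.0010026680108873578
```

```bash
python3 - <<'E'
from h import *
go([.4434,.2569,.0475],60.2)
E
```

```text
shift mm [-124.4 -153.9  118.7] turn z -0.2 | ty 150.0 tilt [-0.002 -0.001 -1.   ]
```

Call:
play_rows:
  targets:
    - [[-0.035,-0.043,0],[0,0,0]]
    - [[-0.07,-0.087,0],[0,0,0]]
    - [[-0.105,-0.13,0],[0,0,0]]
    - [[-0.1244,-0.154,0],[0,0,0]]
    - [[-0.1244,-0.154,0.04],[0,0,0]]
    - [[-0.1244,-0.154,0.08],[0,0,0]]
    - [[-0.1244,-0.154,0.11],[0,0,0]]
    - [[-0.1244,-0.154,0.1185],[0,0,0]]

```text
t: 11.2
eef_pos: [0.448, 0.2581, 0.0472]
eef_rot: [-0.5, 0.866, 0.0, -0.001]
force: [0.7, -0.6, -0.2]
gripper_width: 0.499
finger_force: 0.0
```

Call:
play_rows:
  targets:
    - [[0,0,0],[0,0,0]]
    - [[0,0,0],[0,0,0]]
    - [[0,0,0],[0,0,0]]
    - [[0,0,0],[0,0,0]]
    - [[0,0,0],[0,0,0]]
    - [[0,0,-0.02],[0,0,0]]
    - [[0,0,-0.05],[0,0,0]]
    - [[0,0,-0.09],[0,0,0]]
  jaw: 0
  force: 40

```text
t: 12.2
eef_pos: [0.4482, 0.2583, 0.1391]
eef_rot: [-0.5, 0.866, 0.0, -0.001]
force: [0.2, 0.1, -1.3]
gripper_width: 0.202
finger_force: 43.0
```

```bash
python3 - <<'E'
from h import *
go([.5338,-.0531,.138],6.6)
E
```

```text
shift mm [ 226.6 -230.     1.2] turn z 53.3 | ty 149.9 tilt [-0.002 -0.001 -1.   ]
```

Call:
play_rows:
  targets:
    - [[0.015,-0.015,0],[0,0,4]]
    - [[0.045,-0.045,0],[0,0,11]]
    - [[0.08,-0.081,0],[0,0,19]]
    - [[0.115,-0.117,0],[0,0,27]]
    - [[0.15,-0.152,0],[0,0,35]]
    - [[0.18,-0.182,0],[0,0,43]]
    - [[0.2,-0.203,0],[0,0,49]]
    - [[0.215,-0.218,0],[0,0,53.3]]

```text
t: 13.2
eef_pos: [0.5298, -0.0381, 0.1387]
eef_rot: [-0.056, 0.998, 0.0, -0.0]
force: [-0.4, -0.1, -1.5]
gripper_width: 0.2
finger_force: 43.0
```

Call:
play_rows:
  targets:
    - [[0,0,0],[0,0,0]]
    - [[0,0,0],[0,0,0]]
    - [[0,0,0],[0,0,0]]
    - [[0,0,0],[0,0,0]]
    - [[0,0,0],[0,0,0]]
    - [[0,0,0],[0,0,0]]
    - [[0,0,0],[0,0,0]]
    - [[0,0,0],[0,0,0]]

```text
t: 14.2
eef_pos: [0.5297, -0.0368, 0.1388]
eef_rot: [-0.058, 0.998, -0.0, -0.0]
force: [-0.2, 0.4, -0.2]
gripper_width: 0.199
finger_force: 43.0
```

```bash
python3 - <<'E'
from h import *
go([.5374,-.0527,.09],6.6)
E
```

```text
shift mm [ -5.8 -16.7  48.8] turn z 0.0 | ty 96.6 tilt [-0. -0. -1.]
```

Call:
play_rows:
  targets:
    - [[-0.003,-0.008,0.01],[0,0,0]]
    - [[-0.0058,-0.0167,0.02],[0,0,0]]
    - [[-0.0058,-0.0167,0.035],[0,0,0]]
    - [[-0.0058,-0.0167,0.045],[0,0,0]]
    - [[-0.0058,-0.0167,0.05],[0,0,0]]
    - [[-0.0058,-0.0167,0.054],[0,0,0]]
    - [[-0.0058,-0.0167,0.057],[0,0,0]]
    - [[-0.0058,-0.0167,0.06],[0,0,0]]

```text
t: 15.2
eef_pos: [0.5375, -0.0526, 0.0789]
eef_rot: [-0.058, 0.998, -0.0, 0.0]
force: [0.7, 0.4, -1.0]
gripper_width: 0.199
finger_force: 43.1
```

Call:
play_rows:
  targets:
    - [[0,0,0.003],[0,0,0]]
    - [[0,0,0.006],[0,0,0]]
    - [[0,0,0.009],[0,0,0]]
    - [[0,0,0.012],[0,0,0]]
    - [[0,0,0.014],[0,0,0]]
    - [[0,0,0.016],[0,0,0]]
    - [[0,0,0.017],[0,0,0]]
    - [[0,0,0.017],[0,0,0]]

```text
t: 16.2
eef_pos: [0.5383, -0.0526, 0.0633]
eef_rot: [-0.058, 0.998, -0.0, 0.001]
force: [-3.5, 2.4, 14.3]
gripper_width: 0.199
finger_force: 45.0
```

Call:
play_rows:
  targets:
    - [[0,0,-0.002],[0,0,0]]
    - [[0,0,-0.002],[0,0,0]]
    - [[0,0,-0.002],[0,0,0]]
    - [[0,0,-0.002],[0,0,0]]
    - [[0,0,-0.03],[0,0,0]]
    - [[0,0,-0.07],[0,0,0]]
    - [[0,0,-0.1],[0,0,0]]
    - [[0,0,-0.1],[0,0,0]]
  jaw: 40

```text
t: 17.2
eef_pos: [0.5383, -0.0528, 0.1639]
eef_rot: [-0.058, 0.998, -0.0, 0.002]
force: [0.5, 0.2, 0.5]
gripper_width: 0.4
finger_force: 0.0
```

```bash
python3 - <<'E'
from h import *
d=cams.get_image("side"); w=cloud(d)
cv2.imwrite("pics/side3.png",cv2.resize(d["image"][170:330,220:420],(800,640)[:1]+(600,),interpolation=cv2.INTER_CUBIC))
m,V=masks(d); k=m["red"]&(abs(w[...,0]-.535)<.04)&(abs(w[...,1]+.053)<.05); print(k.sum(),np.percentile(w[k][:,2],[5,50,98]) if k.any() else "")
go([.5825,.2583,.16],30.)
E
```

```text
148 [0.03700497 0.06790866 0.08545341]
shift mm [-80.6 303.7   2.2] turn z -23.4 | ty 96.6 tilt [ 0.001 -0.    -1.   ]
```

View pics/side3.png

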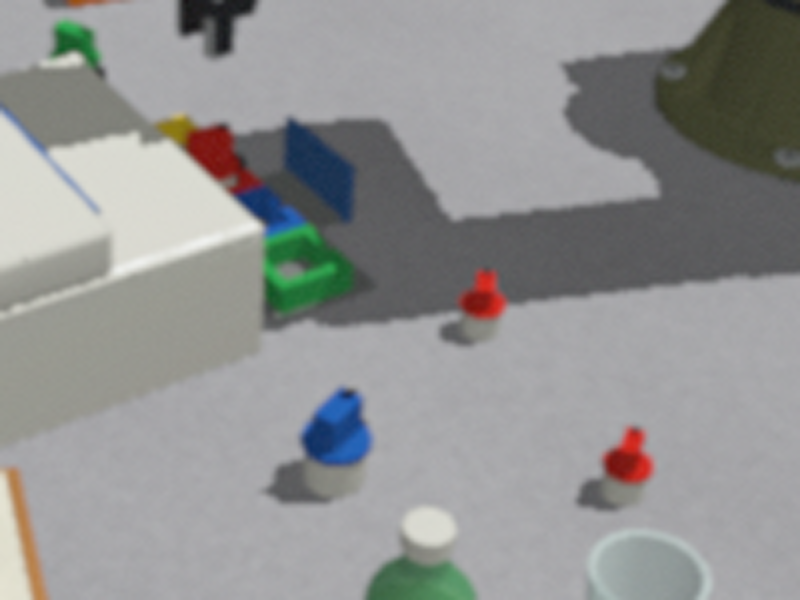

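The red cartridge is seated at (225,155) in its well. Its top is at 85 mm, against 84 mm expected. Next is blue.

Call:
play_rows:
  targets:
    - [[-0.01,0.038,0],[0,0,-3]]
    - [[-0.021,0.08,0],[0,0,-7]]
    - [[-0.033,0.125,0],[0,0,-11]]
    - [[-0.045,0.17,0],[0,0,-15]]
    - [[-0.057,0.215,0],[0,0,-19]]
    - [[-0.069,0.26,0],[0,0,-22]]
    - [[-0.08,0.303,0],[0,0,-23.4]]
    - [[-0.08,0.303,0],[0,0,-23.4]]
  jaw: 50

```text
t: 18.25
eef_pos: [0.581, 0.2599, 0.1596]
eef_rot: [-0.261, 0.965, -0.0, -0.001]
force: [0.2, -0.7, -0.0]
gripper_width: 0.499
finger_force: 0.0
```

Call:
play_rows:
  targets:
    - [[0,0,0.02],[0,0,0]]
    - [[0,0,0.03],[0,0,0]]
    - [[0,0,0.04],[0,0,0]]
    - [[0,0,0.05],[0,0,0]]
    - [[0,0,0.055],[0,0,0]]
    - [[0,0,0.06],[0,0,0]]
    - [[0,0,0.06],[0,0,0]]
    - [[0,0,0.06],[0,0,0]]

```text
t: 19.25
eef_pos: [0.5819, 0.2576, 0.1021]
eef_rot: [-0.259, 0.966, 0.0, 0.0]
force: [-0.5, -0.2, -0.2]
gripper_width: 0.501
finger_force: 0.0
```

```bash
python3 - <<'E'
from h import *
d=cams.get_image("side");C=masks(d)[0]["blue"]; w=cloud(d); k=C&(abs(w[...,0]-.58)<.05)&(abs(w[...,1]-.26)<.05)&(w[...,2]<.09); print(k.sum(),np.median(w[k],0))
go([.5834,.258,.0475],30.)
E
```

```text
232 [0.58688177 0.26800621 0.05357015]
shift mm [-1.4 -0.4 54.6] turn z 0.0 | ty 120.0 tilt [ 0.001  0.    -1.   ]
```

Call:
play_rows:
  targets:
    - [[-0.001,0,0.015],[0,0,0]]
    - [[-0.0014,0,0.03],[0,0,0]]
    - [[-0.0014,0,0.04],[0,0,0]]
    - [[-0.0014,0,0.048],[0,0,0]]
    - [[-0.0014,0,0.053],[0,0,0]]
    - [[-0.0014,0,0.0545],[0,0,0]]
    - [[-0.0014,0,0.0545],[0,0,0]]
    - [[-0.0014,0,0.0545],[0,0,0]]

```text
t: 20.3
eef_pos: [0.5832, 0.2583, 0.0476]
eef_rot: [-0.259, 0.966, 0.0, 0.0]
force: [-0.3, 0.8, 0.2]
gripper_width: 0.505
finger_force: 0.0
```

Call:
play_rows:
  targets:
    - [[0,0,0],[0,0,0]]
    - [[0,0,0],[0,0,0]]
    - [[0,0,0],[0,0,0]]
    - [[0,0,0],[0,0,0]]
    - [[0,0,-0.02],[0,0,0]]
    - [[0,0,-0.05],[0,0,0]]
    - [[0,0,-0.09],[0,0,0]]
    - [[0,0,-0.09],[0,0,0]]
  jaw: 0
  force: 40

```text
t: 21.3
eef_pos: [0.5843, 0.2587, 0.1419]
eef_rot: [-0.259, 0.966, 0.0, 0.003]
force: [0.2, 0.6, -1.6]
gripper_width: 0.203
finger_force: 39.2
```

```bash
python3 - <<'E'
from h import *
go([.5277,.0085,.138],6.6)
E
```

```text
shift mm [ 174.3 -188.3    3. ] turn z 23.4 | ty 120.0 tilt [ 0.006  0.002 -1.   ]
```

Call:
play_rows:
  targets:
    - [[0,0,-0.02],[0,0,0]]
    - [[0.01,-0.01,-0.04],[0,0,3]]
    - [[0.04,-0.043,-0.045],[0,0,7]]
    - [[0.075,-0.081,-0.045],[0,0,11]]
    - [[0.11,-0.119,-0.045],[0,0,15]]
    - [[0.145,-0.157,-0.045],[0,0,19]]
    - [[0.174,-0.188,-0.045],[0,0,23.4]]
    - [[0.174,-0.188,-0.045],[0,0,23.4]]

```text
t: 22.3
eef_pos: [0.5258, 0.0062, 0.1824]
eef_rot: [-0.056, 0.998, -0.0, -0.0]
force: [0.8, 0.3, -1.4]
gripper_width: 0.201
finger_force: 39.3
```

Call:
play_rows:
  targets:
    - [[0,0,0.01],[0,0,0]]
    - [[0,0,0.025],[0,0,0]]
    - [[0,0,0.04],[0,0,0]]
    - [[0,0,0.055],[0,0,0]]
    - [[0,0,0.07],[0,0,0]]
    - [[0,0,0.08],[0,0,0]]
    - [[0,0,0.08],[0,0,0]]
    - [[0,0,0.08],[0,0,0]]

```text
t: 23.3
eef_pos: [0.5268, 0.0084, 0.1027]
eef_rot: [-0.058, 0.998, -0.0, 0.0]
force: [-0.1, -0.6, -0.6]
gripper_width: 0.2
finger_force: 39.3
```

```bash
python3 - <<'E'
from h import *
go([.5277,.0085,.079],6.6)
E
```

```text
shift mm [-0.9  0.  23.7] turn z 0.0 | ty 96.6 tilt [ 0.001 -0.    -1.   ]
```

Call:
play_rows:
  targets:
    - [[-0.001,0,0.006],[0,0,0]]
    - [[-0.001,0,0.012],[0,0,0]]
    - [[-0.001,0,0.016],[0,0,0]]
    - [[-0.001,0,0.018],[0,0,0]]
    - [[-0.001,0,0.02],[0,0,0]]
    - [[-0.001,0,0.022],[0,0,0]]
    - [[-0.001,0,0.024],[0,0,0]]
    - [[-0.001,0,0.024],[0,0,0]]

```text
t: 24.3
eef_pos: [0.5274, 0.0085, 0.0781]
eef_rot: [-0.058, 0.998, 0.0, -0.0]
force: [-1.0, -0.4, -1.2]
gripper_width: 0.203
finger_force: 39.3
```

Call:
play_rows:
  targets:
    - [[0,0,0.003],[0,0,0]]
    - [[0,0,0.006],[0,0,0]]
    - [[0,0,0.009],[0,0,0]]
    - [[0,0,0.012],[0,0,0]]
    - [[0,0,0.014],[0,0,0]]
    - [[0,0,0.015],[0,0,0]]
    - [[0,0,0.016],[0,0,0]]
    - [[0,0,0.016],[0,0,0]]

```text
t: 25.3
eef_pos: [0.5275, 0.0085, 0.0623]
eef_rot: [-0.058, 0.998, 0.0, -0.0]
force: [-0.5, 0.3, -0.5]
gripper_width: 0.205
finger_force: 39.3
```

Call:
play_rows:
  targets:
    - [[0,0,-0.001],[0,0,0]]
    - [[0,0,-0.001],[0,0,0]]
    - [[0,0,-0.001],[0,0,0]]
    - [[0,0,-0.001],[0,0,0]]
    - [[0,0,-0.03],[0,0,0]]
    - [[0,0,-0.07],[0,0,0]]
    - [[0,0,-0.11],[0,0,0]]
    - [[0,0,-0.11],[0,0,0]]
  jaw: 40

```text
t: 26.3
eef_pos: [0.5287, 0.0085, 0.1752]
eef_rot: [-0.058, 0.998, -0.0, 0.003]
force: [0.5, -0.6, -0.2]
gripper_width: 0.396
finger_force: 0.0
```

```bash
python3 - <<'E'
from h import *
d=cams.get_image("side"); w=cloud(d)
m,V=masks(d)
for c,p in(("blue",(.527,.0089)),("red",(.535,-.053))):
    k=m[c]&(abs(w[...,0]-p[0])<.04)&(abs(w[...,1]-p[1])<.04)&(w[...,2]<.12); print(c,k.sum(),np.percentile(w[k][:,2],[5,50,98]))
d=cams.get_image("top"); print(cart(d,"green",(.5635,-.2742)))
go([.5644,-.2747,.16],-60.2)
E
```

```text
blue 168 [0.03808545 0.06770942 0.0857892 ]
red 114 [0.05312097 0.07271645 0.08512473]
(array([ 0.5640099 , -0.27386636]), 0.02266203984618187, np.float64(-58.33987158527484), 14, np.float64(0.029))
shift mm [  -4.  -285.6   12. ] turn z 66.8 | ty 96.6 tilt [ 0. -0. -1.]
```

Call:
play_rows:
  targets:
    - [[0,-0.035,0],[0,0,9]]
    - [[-0.001,-0.075,0],[0,0,18]]
    - [[-0.001,-0.115,0],[0,0,27]]
    - [[-0.002,-0.155,0],[0,0,36]]
    - [[-0.003,-0.195,0],[0,0,45]]
    - [[-0.004,-0.235,0.01],[0,0,54]]
    - [[-0.004,-0.27,0.03],[0,0,62]]
    - [[-0.004,-0.2855,0.05],[0,0,66.5]]
  jaw: 50

```text
t: 27.4
eef_pos: [0.5638, -0.2761, 0.1198]
eef_rot: [0.501, 0.865, -0.0, -0.001]
force: [0.2, -0.3, -1.1]
gripper_width: 0.503
finger_force: 0.0
```

Call:
play_rows:
  targets:
    - [[0,0,0.01],[0,0,0]]
    - [[0,0,0.02],[0,0,0]]
    - [[0,0,0.02],[0,0,0]]
    - [[0,0,0.02],[0,0,0]]
    - [[0,0,0.02],[0,0,0]]
    - [[0,0,0.02],[0,0,0]]
    - [[0,0,0.02],[0,0,0]]
    - [[0,0,0.02],[0,0,0]]

```text
t: 28.4
eef_pos: [0.5645, -0.2746, 0.1023]
eef_rot: [0.499, 0.867, -0.0, 0.0]
force: [-0.2, -0.4, 1.5]
gripper_width: 0.504
finger_force: 0.0
```

```bash
python3 - <<'E'
from h import *
d=cams.get_image("side");C=masks(d)[0]["green"]; w=cloud(d); k=C&(abs(w[...,0]-.565)<.05)&(abs(w[...,1]+.27)<.05)&(w[...,2]<.09); print(k.sum(),np.median(w[k],0))
go([.5646,-.2745,.0475],-60)
E
```

```text
49 [ 0.56514671 -0.26729641  0.06202238]
shift mm [ 0.1  0.2 54.8] turn z 0.1 | ty 30.1 tilt [-0.  0. -1.]
```

Call:
play_rows:
  targets:
    - [[0,0,0.015],[0,0,0]]
    - [[0,0,0.03],[0,0,0]]
    - [[0,0,0.04],[0,0,0]]
    - [[0,0,0.048],[0,0,0]]
    - [[0,0,0.053],[0,0,0]]
    - [[0,0,0.0545],[0,0,0]]
    - [[0,0,0.0545],[0,0,0]]
    - [[0,0,0.0545],[0,0,0]]

```text
t: 29.45
eef_pos: [0.5647, -0.2747, 0.0481]
eef_rot: [0.499, 0.867, -0.0, 0.0]
force: [0.5, 0.2, -0.5]
gripper_width: 0.504
finger_force: 0.0
```

Call:
play_rows:
  targets:
    - [[0,0,0],[0,0,0]]
    - [[0,0,0],[0,0,0]]
    - [[0,0,0],[0,0,0]]
    - [[0,0,0],[0,0,0]]
    - [[0,0,-0.03],[0,0,0]]
    - [[0,0,-0.08],[0,0,0]]
    - [[0,0,-0.14],[0,0,0]]
    - [[0,0,-0.14],[0,0,0]]
  jaw: 0
  force: 40

```text
t: 30.45
eef_pos: [0.5659, -0.2754, 0.1928]
eef_rot: [0.499, 0.867, 0.0, 0.004]
force: [-0.3, -0.1, -1.9]
gripper_width: 0.198
finger_force: 39.4
```

```bash
python3 - <<'E'
from h import *
go([.5207,.0698,.188],6.6)
E
```

```text
shift mm [321.2 134.2   3.1] turn z -66.5 | ty 30.1 tilt [ 0.007 -0.004 -1.   ]
```

Call:
play_rows:
  targets:
    - [[0.03,0.0125,0],[0,0,-6]]
    - [[0.07,0.029,0],[0,0,-15]]
    - [[0.115,0.048,0],[0,0,-24]]
    - [[0.16,0.067,0],[0,0,-33]]
    - [[0.205,0.086,0],[0,0,-42]]
    - [[0.25,0.104,0],[0,0,-51]]
    - [[0.29,0.121,0],[0,0,-60]]
    - [[0.321,0.134,0],[0,0,-66.5]]

```text
t: 31.45
eef_pos: [0.5184, 0.0719, 0.1867]
eef_rot: [-0.061, 0.998, 0.0, -0.001]
force: [-0.2, 0.2, -1.0]
gripper_width: 0.202
finger_force: 39.2
```

Call:
play_rows:
  targets:
    - [[0,0,0],[0,0,0]]
    - [[0,0,0.02],[0,0,0]]
    - [[0,0,0.04],[0,0,0]]
    - [[0,0,0.06],[0,0,0]]
    - [[0,0,0.075],[0,0,0]]
    - [[0,0,0.085],[0,0,0]]
    - [[0,0,0.085],[0,0,0]]
    - [[0,0,0.085],[0,0,0]]

```text
t: 32.45
eef_pos: [0.5195, 0.0702, 0.1033]
eef_rot: [-0.058, 0.998, -0.0, 0.0]
force: [0.6, -0.0, -1.0]
gripper_width: 0.201
finger_force: 39.3
```

```bash
python3 - <<'E'
from h import *
go([.5207,.0698,.078],6.6)
E
```

```text
shift mm [-1.1 -0.6 25.3] turn z 0.0 | ty 96.6 tilt [ 0.001  0.    -1.   ]
```

Call:
play_rows:
  targets:
    - [[-0.001,-0.0005,0.006],[0,0,0]]
    - [[-0.001,-0.0005,0.012],[0,0,0]]
    - [[-0.001,-0.0005,0.016],[0,0,0]]
    - [[-0.001,-0.0005,0.018],[0,0,0]]
    - [[-0.001,-0.0005,0.02],[0,0,0]]
    - [[-0.001,-0.0005,0.022],[0,0,0]]
    - [[-0.001,-0.0005,0.025],[0,0,0]]
    - [[-0.001,-0.0005,0.025],[0,0,0]]

```text
t: 33.45
eef_pos: [0.5201, 0.0699, 0.0775]
eef_rot: [-0.058, 0.998, -0.0, -0.0]
force: [-0.3, 0.3, -0.9]
gripper_width: 0.202
finger_force: 39.3
```

Call:
play_rows:
  targets:
    - [[0,0,0.003],[0,0,0]]
    - [[0,0,0.006],[0,0,0]]
    - [[0,0,0.009],[0,0,0]]
    - [[0,0,0.012],[0,0,0]]
    - [[0,0,0.014],[0,0,0]]
    - [[0,0,0.015],[0,0,0]]
    - [[0,0,0.0155],[0,0,0]]
    - [[0,0,0.0155],[0,0,0]]

```text
t: 34.45
eef_pos: [0.5203, 0.0699, 0.0623]
eef_rot: [-0.058, 0.998, -0.0, 0.0]
force: [-1.0, -0.5, -0.2]
gripper_width: 0.202
finger_force: 39.3
```

Call:
play_rows:
  targets:
    - [[0,0,-0.001],[0,0,0]]
    - [[0,0,-0.001],[0,0,0]]
    - [[0,0,-0.001],[0,0,0]]
    - [[0,0,-0.001],[0,0,0]]
    - [[0,0,-0.03],[0,0,0]]
    - [[0,0,-0.07],[0,0,0]]
    - [[0,0,-0.1],[0,0,0]]
    - [[0,0,-0.1],[0,0,0]]
  jaw: 40

```text
t: 35.45
eef_pos: [0.5211, 0.07, 0.1644]
eef_rot: [-0.058, 0.998, 0.0, 0.002]
force: [0.2, -0.1, 0.0]
gripper_width: 0.397
finger_force: 0.0
```

```bash
python3 - <<'E'
from h import *
d=cams.get_image("side"); w=cloud(d)
m,V=masks(d)
for c,p in(("green",(.52,.07)),("blue",(.527,.0089)),("red",(.535,-.053))):
    k=m[c]&(abs(w[...,0]-p[0])<.04)&(abs(w[...,1]-p[1])<.04)&(w[...,2]<.12); print(c,k.sum(),np.percentile(w[k][:,2],[5,50,98]))
go([*A(-.175,0)[:2],.17],6.8)
E
```

```text
green 375 [0.02163799 0.05147758 0.08580022]
blue 137 [0.05341624 0.07331211 0.08580375]
red 114 [0.05378406 0.07110509 0.0856884 ]
shift mm [121.6 -93.4  -7.4] turn z -0.2 | ty 96.6 tilt [ 0.001  0.    -1.   ]
```

Call:
play_rows:
  targets:
    - [[0.03,-0.023,0],[0,0,0]]
    - [[0.06,-0.046,0],[0,0,0]]
    - [[0.09,-0.07,0],[0,0,0]]
    - [[0.1215,-0.0935,0],[0,0,0]]
    - [[0.1215,-0.0935,0.02],[0,0,0]]
    - [[0.1215,-0.0935,0.06],[0,0,0]]
    - [[0.1215,-0.0935,0.1],[0,0,0]]
    - [[0.1215,-0.0935,0.132],[0,0,0]]
  jaw: 0

```text
t: 36.5
eef_pos: [0.4092, -0.0369, 0.0279]
eef_rot: [-0.058, 0.998, 0.0, -0.001]
force: [1.1, -0.9, 0.6]
gripper_width: 0.004
finger_force: 0.0
```

Call:
play_rows:
  targets:
    - [[0,0,0],[0,0,0]]
    - [[-0.008,0,0],[0,0,0]]
    - [[-0.014,0,0],[0,0,0]]
    - [[-0.02,0,0],[0,0,0]]
    - [[-0.026,0,0],[0,0,0]]
    - [[-0.032,0,0],[0,0,0]]
    - [[-0.038,0,0],[0,0,0]]
    - [[-0.044,0,0],[0,0,0]]

```text
t: 37.5
eef_pos: [0.4543, -0.0319, 0.0303]
eef_rot: [-0.058, 0.998, 0.0, -0.0]
force: [-5.0, -0.6, 3.7]
gripper_width: 0.001
finger_force: 2.5
```

```bash
python3 - <<'E'
from h import *
d=cams.get_image("side"); cv2.imwrite("pics/side5.png",cv2.resize(d["image"][150:290,200:420],(800,509),interpolation=cv2.INTER_CUBIC))
go([.5346,-.0222,.0312])
E
```

```text
shift mm [-80.2   0.4  -0.9] turn z 0 | ty 96.6 tilt [ 0.  0. -1.]
```

View pics/side5.png

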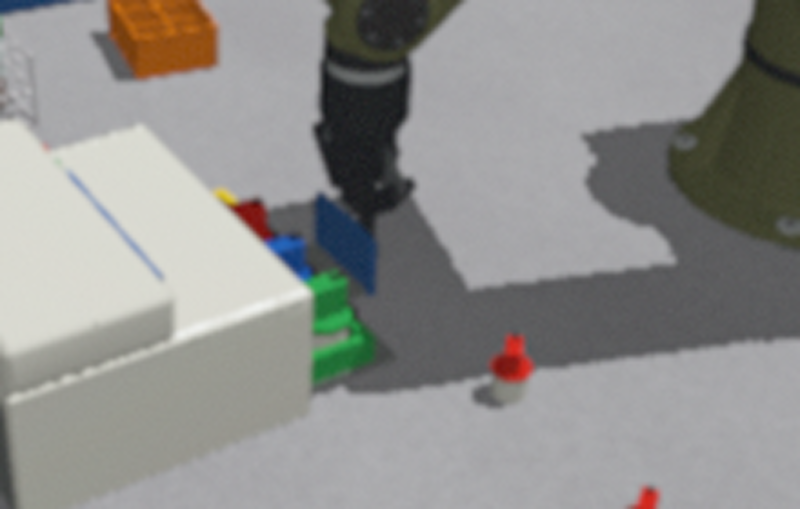

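The fingers press the pad at (345,240). All three cartridges are seated and the drawer is moving in.

Call:
play_rows:
  targets:
    - [[-0.008,0,0],[0,0,0]]
    - [[-0.016,0,0],[0,0,0]]
    - [[-0.024,0,0],[0,0,0]]
    - [[-0.032,0,0],[0,0,0]]
    - [[-0.04,0,0],[0,0,0]]
    - [[-0.048,0,0],[0,0,0]]
    - [[-0.056,0,0],[0,0,0]]
    - [[-0.062,0,0],[0,0,0]]

```text
t: 38.55
eef_pos: [0.5157, -0.0248, 0.0301]
eef_rot: [-0.058, 0.998, -0.0, -0.0]
force: [-6.1, -1.7, 2.1]
gripper_width: -0.001
finger_force: 2.8
```

Call:
play_rows:
  targets:
    - [[-0.003,0,0],[0,0,0]]
    - [[-0.006,0,0],[0,0,0]]
    - [[-0.009,0,0],[0,0,0]]
    - [[-0.011,0,0],[0,0,0]]
    - [[-0.013,0,0],[0,0,0]]
    - [[-0.014,0,0],[0,0,0]]
    - [[-0.015,0,0],[0,0,0]]
    - [[-0.015,0,0],[0,0,0]]

```text
t: 39.55
eef_pos: [0.5304, -0.0231, 0.0301]
eef_rot: [-0.058, 0.998, -0.0, -0.0]
force: [-4.0, -2.7, -0.7]
gripper_width: 0.003
finger_force: 2.0
```

Call:
play_rows:
  targets:
    - [[-0.001,0,0],[0,0,0]]
    - [[-0.002,0,0],[0,0,0]]
    - [[-0.003,0,0],[0,0,0]]
    - [[-0.004,0,0],[0,0,0]]
    - [[-0.005,0,0],[0,0,0]]
    - [[-0.005,0,0],[0,0,0]]
    - [[-0.005,0,0],[0,0,0]]
    - [[-0.005,0,0],[0,0,0]]

```text
t: 40.55
eef_pos: [0.5333, -0.0227, 0.03]
eef_rot: [-0.058, 0.998, 0.0, -0.003]
force: [-24.0, -5.6, 13.7]
gripper_width: 0.001
finger_force: 12.2
```

Call:
play_rows:
  targets:
    - [[0.004,0,0],[0,0,0]]
    - [[0.01,0,0],[0,0,0]]
    - [[0.02,0,0],[0,0,0]]
    - [[0.04,0,0],[0,0,0]]
    - [[0.08,0,0],[0,0,0]]
    - [[0.12,0,0],[0,0,0]]
    - [[0.13,0,-0.05],[0,0,0]]
    - [[0.13,0,-0.1],[0,0,0]]

```text
t: 41.55
eef_pos: [0.4054, -0.0375, 0.1316]
eef_rot: [-0.058, 0.998, 0.0, 0.0]
force: [0.8, 0.4, -0.3]
gripper_width: 0.001
finger_force: 0.0
```

```bash
python3 - <<'E'
from h import *
d=cams.get_image("top"); cv2.imwrite("pics/top6.png",cv2.resize(d["image"][150:300,110:400],(800,414),interpolation=cv2.INTER_CUBIC))
for o in carts(d):
    if .4<o[2][0]<.6 and abs(o[2][1])<.35: print(o)
d=cams.get_image("side"); cv2.imwrite("pics/side6.png",cv2.resize(d["image"],(800,600)))
for o in carts(d):
    if .4<o[2][0]<.6 and abs(o[2][1])<.35: print(o)
E
```

```text
('green', array([240, 198,  10,   6,  44], dtype=int32), array([0.58 , 0.059, 0.038]), array([0.019, 0.044]))
('green', array([227, 200,  10,   5,  41], dtype=int32), array([0.575, 0.096, 0.037]), array([0.023, 0.044]))
('blue', array([249, 197,  12,   6,  55], dtype=int32), array([0.583, 0.034, 0.038]), array([0.014, 0.066]))
('blue', array([262, 196,  10,   6,  47], dtype=int32), array([ 0.587, -0.001,  0.038]), array([0.014, 0.043]))
('blue', array([258, 216,  16,   5,  64], dtype=int32), array([0.53 , 0.003, 0.063]), array([0.028, 0.068]))
('red', array([286, 194,   9,   6,  38], dtype=int32), array([ 0.592, -0.063,  0.037]), array([0.02 , 0.043]))
('red', array([273, 196,   9,   5,  42], dtype=int32), array([ 0.588, -0.028,  0.038]), array([0.017, 0.042]))
('red', array([130, 251,  13,  12, 120], dtype=int32), array([0.42 , 0.341, 0.034]), array([0.023, 0.055]))
('red', array([199, 254,  12,  12, 117], dtype=int32), array([0.416, 0.161, 0.032]), array([0.024, 0.053]))
('yellow', array([295, 194,  10,   5,  47], dtype=int32), array([ 0.595, -0.09 ,  0.037]), array([0.014, 0.043]))
('blue', array([269, 211,  15,  15,  47], dtype=int32), array([ 0.535, -0.008,  0.064]), array([0.059, 0.066]))
('red', array([335, 242,  11,  13,  93], dtype=int32), array([0.42 , 0.168, 0.033]), array([0.002, 0.051]))
```

View pics/side6.png

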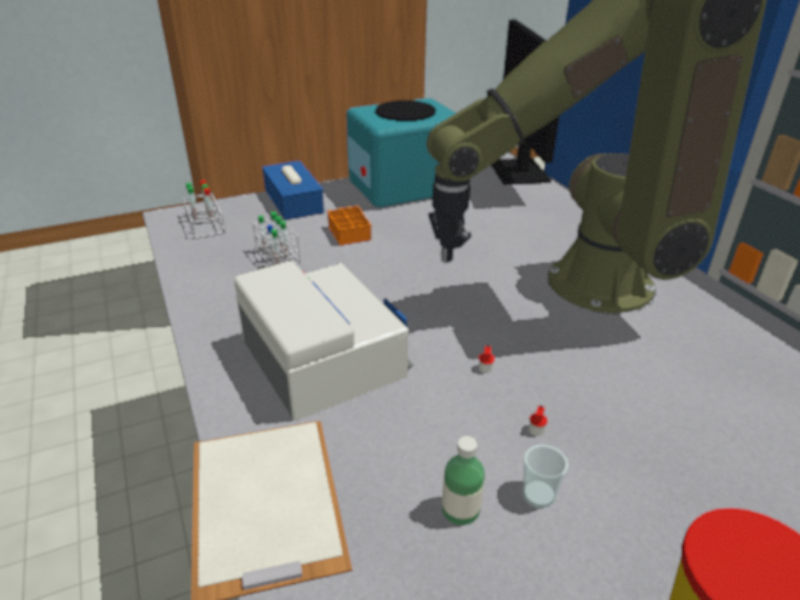

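View pics/top6.png

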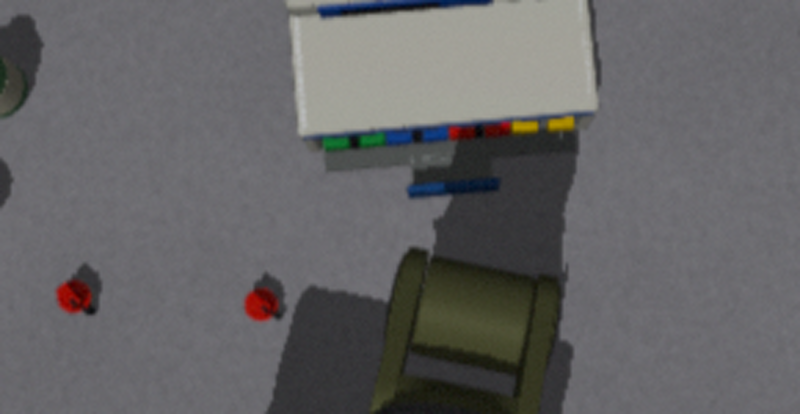

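The drawer is latched: the pad is back at (453,187), and the black ribs show in the green, blue and red slots at (355,142), (417,137) and (480,132). I'll let one second pass, check the position again, and hand in.

Call:
play_rows:
  targets:
    - [[0,0,-0.02],[0,0,0]]
    - [[0,0,-0.03],[0,0,0]]
    - [[0,0,-0.03],[0,0,0]]
    - [[0,0,-0.03],[0,0,0]]
    - [[0,0,-0.03],[0,0,0]]
    - [[0,0,-0.03],[0,0,0]]
    - [[0,0,-0.03],[0,0,0]]
    - [[0,0,-0.03],[0,0,0]]

```text
t: 42.65
eef_pos: [0.4064, -0.0375, 0.1602]
eef_rot: [-0.058, 0.998, 0.0, -0.0]
force: [0.6, 0.1, -0.6]
gripper_width: 0.001
finger_force: 0.0
```

```bash
python3 - <<'E'
from h import *
L=[o for o in carts(cams.get_image("top")) if .57<o[2][0]<.61 and abs(o[2][1])<.14 and o[2][2]<.05]
for o in L: print(o[0],o[2])
if len(L)>=6: print(close_job())
E
```

```text
green [0.58  0.058 0.038]
green [0.575 0.096 0.039]
blue [0.584 0.034 0.037]
blue [ 0.588 -0.001  0.037]
red [ 0.592 -0.063  0.039]
red [ 0.588 -0.028  0.038]
yellow [ 0.6   -0.125  0.038]
yellow [ 0.596 -0.09   0.036]
the job is handed in; nothing more can be done
None
```

The job is handed in at about 43 s: the green, blue and red cartridges are seated in their own wells (there was no yellow one), the drawer is latched shut, and I did not touch the tube rack, bottle, beaker, tip box or small red look-alikes.

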